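# Make ready the button-press tooling in the vise and tray

## Task

Get the button-press tooling ready: set the square die block squarely on the parallels in the vise, midway along the jaws and flat against the fixed jaw, and close the sliding jaw on it, leaving it clamped; only then stand the mushroom-shaped anvil upright on the middle of the die block, head up. In the three-bay tray stand the punch upright in the middle of the middle bay, and lay the hexagonal lock nut flat in the middle of the end bay on the vise's side. The tray may be filled before, between or after the work at the vise.

Things in the scene. Friction and masses are not known exactly. Their poses are not given: they have to be found in the camera images.
- die_block: loose dark steel block, 44 x 44 mm square and 36 mm high, about 0.5 kg, with a dark 18 mm disc (a closed bore, flush) in the middle of its flat top. Origin at the centre of its underside, z up, x and y square to its sides (any side may face the jaws).
- anvil: loose bright steel mushroom-shaped turned die, 32 mm high, standing on its foot: foot 26 mm diameter to 6 mm up, neck 18 mm diameter from 8 to 18 mm up, head 30 mm diameter from 21 to 32 mm up. Origin at the centre of its underside, z up. Grip it by the head.
- punch: loose tall slim press punch, 72 mm high, standing on a flanged foot: bright foot 34 mm diameter and 8 mm high, dark body 28 mm diameter from 8 to 48 mm up, bright stem 18 mm diameter to 62 mm, white cap 24 mm diameter to 72 mm at the top. Origin at the centre of its underside, z up.
- lock_nut: loose bright steel hexagonal nut lying flat, 40 mm across flats (46 mm across corners), 18 mm thick, with a 22 mm hexagonal hole through it. Origin at the centre of its underside, z up; its x axis is square to one pair of flats (and flats repeat every 60 degrees).
- tray: grey shallow tray fixed to the table beside the vise (left or right of it), 90 mm (x) by 250 mm (y), three equal bays in a row along y. Walls and the two ribs are 12 mm high, 4 mm thick; bay floors are 3 mm above the table. Origin at the centre of its underside; bay centres at y = -82, 0 and +82 mm, each bay 82 mm (x) by 78 mm (y) inside.
- vise: blue vise fixed to the table, base 100 mm (x) by 250 mm (y) by 22 mm high. Origin at the centre of its underside, z up, y along the slide towards the fixed jaw, x along the jaws. The fixed jaw's face is at y = +75 mm. Both jaws are 80 mm wide (x), tops 55 mm above the table. On the bed (22 mm up) lie two bright fixed parallels, 44 mm along x, 6 mm wide, 8 mm high.
- vise_seat (a point): point in the vise where the centre of the die block's underside belongs: on top of the two parallels, 30 mm above the table, at x = 0, y = +53 mm of the vise, so 22 mm from the fixed jaw's face. Axes are the vise's.
- jaw (a joint): slide of the vise's sliding jaw in m: 0 is fully open (100 mm between the jaws), grows as the jaw moves along the vise's +y to close; gap = 100 mm minus this value, so 0.056 on the 44 mm block; stop at 0.060. Slides with about 6 N of friction and stays where it is left; no screw or spring. It pushes the block along; once the block is firm between both jaws it is clamped.
- jaw_grip (a point): centre of the top of the upright steel grip on the sliding jaw, 95 mm above the table; the grip is 14 mm thick along the slide (y), 30 mm wide (x) and stands 50 mm proud of the jaw's rear deck. It is 38 mm behind the sliding jaw's face. Axes are the vise's. Take it from above and move it along +y, or push it.
Not all that is in view belongs to the job. What is shaped like the lock_nut but turquoise is not meant.

How it is judged:
By the outcome, as a careful person would: the job done as asked, in the order asked, and still so for the second after the job is handed in, with the robot touching nothing.
It also fails if it takes over 115 s, if anything falls off the work surface, if the arm or the gripper's body presses on something with over 40 N, if the wrist force passes 120 N, or if a joint passes its speed limit or range.

## Robot

A 6-joint arm with a two-finger parallel gripper is mounted at the origin on the work surface. World frame = base frame: x ahead of the robot, y to its left, z up, the work surface at z = 0. Lengths are in m, angles in rad, forces in N, time in s.
With the tool pointing down it reaches from about 0.375 to 0.9 m from the base axis. Payload 3.1 kg.
Tool frame: the origin (TCP) lies midway between the tips of the shut fingers; the grasp point (between the pads) lies robot.grip_depth behind it (robot.grip_depth is the distance from the TCP to the grasp point, in m); z points along the fingers, y is the line along which they close (so a half turn about z gives the same grasp; the last joint's range is limited). The gripper opens to 87 mm and grips with 3 to 60 N. Pads are 19 mm wide; open, the fingers measure 117 mm over their backs; the gripper's body (75 mm by 190 mm) begins 51 mm behind the grasp point.
Start: joints at [1.028, 0.527, 1.433, -0, 1.181, -0.178], TCP at [0.223, 0.584, 0.223] pointing down, gripper open.
Joint ranges: [-3.08, 3.08], [-0.75, 2.2], [0.22, 2.44], [-1.43, 4.57], [0, 2.65], [-2.85, 2.85]. Speed limits (rad/s): [2.79, 2.79, 3.14, 3.14, 3.14, 3.14].

## Interface

Orientations are given as a unit quaternion [x, y, z, w].
In Python, from rig import robot gives the robot as it stands.
- The arm moves only by the tool creep_tool, called after "Emit:" by a JSON object that holds its "api" and its "payload". Schema: {"type":"object","properties":{"increments":{"type":"string"},"aperture":{"type":"number"},"squeeze":{"type":"number"},"only":{"type":"string"},"quiet":{"type":"boolean"},"lines":{"type":"string"}},"required":["increments"],"additionalProperties":false}. increments is a string of 1 to 20 rows, one to a line, with the numbers parted by commas; each row has 4 numbers: dx, dy, dz in m, then a turn about the tool's z in rad; each row shifts and turns the commanded pose from where the row before left it, along the tool's axes as they then stand; what a row does not reach is not made up. A row lasts 1/12 s, in which the tool goes at most 0.0417 m and 0.125 rad, less where a joint would pass 70% of its speed; a pose out of reach is approached as far as the arm can. aperture is the finger opening in m, set as the call begins (left out keeps the last). The fingers move at their own pace and stop on an object; squeeze is the grip in N (left out, the last holds). Time passes only in rows, so rows that do not move let the fingers close. The tool returns the time, the measured TCP pose, the force, the opening and the grip force at its end. only (a regular expression) keeps the lines of the reply that match it, lines (a string "A,B") keeps lines A to B, and quiet returns only ok. Input that does not fit is refused with a message, and nothing moves.
- robot.get_obs(): the state, without advancing time (a new reading comes with each control period).
- robot.camera(name): name is "side" or "top"; returns a dict with "img" (400x640x3 uint8, red, green, blue), "fx", "fy", "cx", "cy" (pixels), "xyz" and "attitude" of the camera in the world. Camera axes: x right, y down, z forward; pixel columns grow to the right and rows downward; lengths in m; the calibration is good to about 2 mm. A picture is of the moment at which its call begins. There is no depth.
- robot.hand_in(): hands the job in; it is judged then, once.
The state is a dict: "time": time; "q": joint angles; "joint_velocities": joint speeds; "joint_torque": joint torques, N m; "position": TCP position; "tool_rot": TCP orientation; "ft_force": force on the tool from outside, world axes, zero at the start; "moment": the same for the moment, N m; "grip_width": finger opening in m; "grip_force": force on a finger pad.
Only numpy, scipy, OpenCV 4.12 (cv2) and the standard library are available. Lean on these libraries where they do the work, as an engineer would, in place of code of your own. Each camera call takes 0.05 s, during which the arm holds its last target. There are 200 camera calls.

## Working session

There is one attempt and no reset: what is moved stays moved. The work goes in short steps, Python scripts to look and compute and a tool call to move; the robot and the scene stay as the last step left them, time stands still between calls to the robot, and variables do not carry over. Pictures are saved under pics/ and viewed, at most 15 in all, crops included, and the job is handed in when it is done.

```bash
ls; mkdir -p pics; python3 - <<'E'
from rig import robot
import cv2,numpy as np
o=robot.get_obs();print({k:np.round(v,3).tolist() for k,v in o.items()},robot.grip_depth)
for n in("top","side"):
    c=robot.camera(n);cv2.imwrite(f"pics/{n}0.png",c["img"][:,:,::-1])
    print(n,{k:np.round(v,4).tolist() for k,v in c.items() if k!="img"})
E
```

```text
pics
{'time': 0.0, 'q': [1.028, 0.529, 1.434, -0.0, 1.181, -0.179], 'joint_velocities': [-0.0, 0.0, 0.0, 0.001, -0.0, -0.001], 'joint_torque': [0.0, -44.003, -17.659, 0.063, 0.058, -0.0], 'position': [0.223, 0.583, 0.222], 'tool_rot': [0.181, 0.983, -0.001, -0.0], 'ft_force': [0.358, 0.834, 0.538], 'moment': [0.063, 0.01, -0.022], 'grip_force': 0.0, 'grip_width': 0.087} 0.0187
top {'fx': 511.0122, 'fy': 511.0122, 'cx': 319.7968, 'cy': 206.4318, 'xyz': [0.3907, -0.0193, 1.172], 'attitude': [0.7134, -0.699, 0.0372, -0.0326]}
side {'fx': 417.1489, 'fy': 417.1489, 'cx': 327.7486, 'cy': 196.8699, 'xyz': [0.3434, -0.5752, 0.5844], 'attitude': [0.9065, -0.0902, 0.0465, -0.4099]}
```

View pics/top0.png

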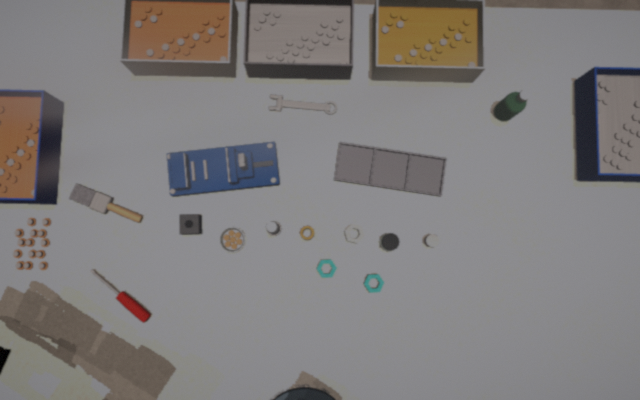

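View pics/side0.png

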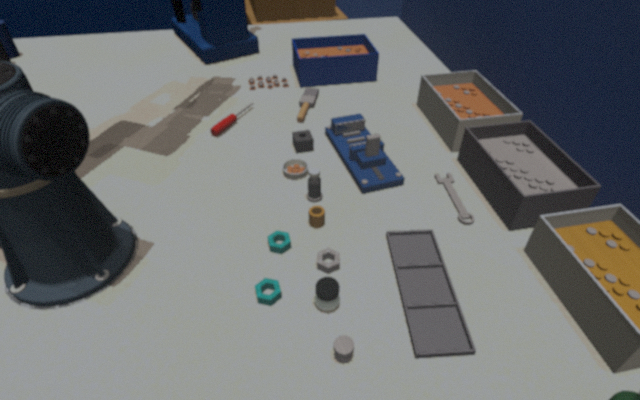

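The top view shows the vise at about (222,168), the tray at (390,169), the die block at (190,224) and the punch at (273,227). The steel nut is at (352,233), and the anvil may be at (432,240). The black-topped object at (390,241) and the brass ring look like distractors. I'll zoom in.

```bash
python3 - <<'E'
import cv2,numpy as np
a=cv2.imread("pics/top0.png")[130:300,155:455];b=cv2.imread("pics/side0.png")[100:370,225:485]
cv2.imwrite("pics/ct.png",cv2.resize(a,(800,453),interpolation=cv2.INTER_CUBIC))
cv2.imwrite("pics/cs.png",cv2.resize(b,None,fx=2.2,fy=2.2,interpolation=cv2.INTER_CUBIC))
E
```

```text
(no output)
```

View pics/ct.png

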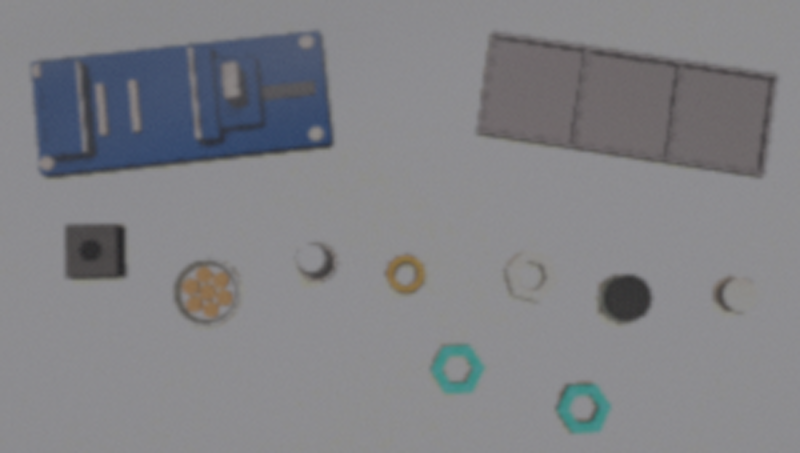

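View pics/cs.png

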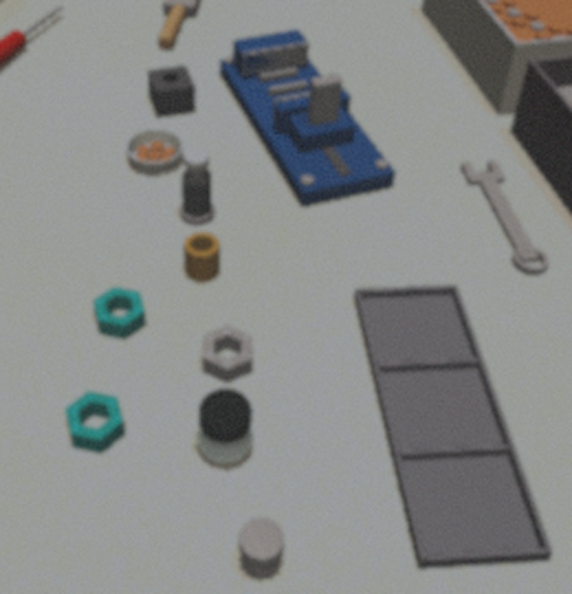

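The fixed jaw is on the left (world +y), so the vise axes roughly match the world axes, and the tray is to the right. The bay on the vise's side is the left one. The anvil is the bright disc at top crop (738,294), the nut is at (525,277), and the punch is at (315,260). The black-topped cylinder, brass ring and turquoise nuts are distractors. Next I'll average some frames and segment.

```bash
cat > h.py <<'E'
import numpy as np,cv2,json
from scipy.spatial.transform import Rotation as R
def grab(name,n=4,save=None):
    from rig import robot
    cs=[robot.camera(name) for _ in range(n)]
    im=np.mean([c["img"] for c in cs],0).astype(np.float32)
    cal={k:np.array(v).tolist() for k,v in cs[0].items() if k!="img"}
    if save: np.savez(save,im=im,cal=json.dumps(cal))
    return im,cal
def load(f):
    d=np.load(f);return d["im"],json.loads(str(d["cal"]))
def ray(cal,p):
    d=R.from_quat(cal["attitude"]).apply([(p[0]-cal["cx"])/cal["fx"],(p[1]-cal["cy"])/cal["fy"],1.])
    return np.array(cal["xyz"]),d/np.linalg.norm(d)
def onz(cal,p,z):
    o,d=ray(cal,p);return o+d*(z-o[2])/d[2]
def proj(cal,X):
    v=R.from_quat(cal["attitude"]).inv().apply(np.array(X)-cal["xyz"])
    return np.array([cal["cx"]+cal["fx"]*v[0]/v[2],cal["cy"]+cal["fy"]*v[1]/v[2]])
def tri(c1,p1,c2,p2):
    (o1,d1),(o2,d2)=ray(c1,p1),ray(c2,p2)
    s=np.linalg.lstsq(np.c_[d1,-d2],o2-o1,rcond=None)[0]
    a,b=o1+s[0]*d1,o2+s[1]*d2
    return (a+b)/2,np.linalg.norm(a-b)
def blobs(ch,box,lo=None,hi=None,amin=8):
    u0,v0,u1,v1=box;g=cv2.resize(ch[v0:v1,u0:u1],None,fx=4,fy=4,interpolation=cv2.INTER_CUBIC)
    m=np.ones(g.shape,np.uint8)
    if lo is not None:m&=(g>lo)
    if hi is not None:m&=(g<hi)
    n,l,s,c=cv2.connectedComponentsWithStats(m)
    out=[]
    for i in range(1,n):
        if s[i,4]/16<amin: continue
        cn=max(cv2.findContours((l==i).astype(np.uint8),cv2.RETR_EXTERNAL,cv2.CHAIN_APPROX_NONE)[0],key=cv2.contourArea)
        to=lambda q:np.array([(q[0]+.5)/4-.5+u0,(q[1]+.5)/4-.5+v0])
        r=cv2.minAreaRect(cn)
        out.append(dict(c=to(c[i]),a=s[i,4]/16,rc=to(r[0]),wh=np.array(r[1])/4,box=np.array([to(q) for q in cv2.boxPoints(r)]),hull=np.array([to(q) for q in cv2.convexHull(cn)[:,0]])))
    return out
E
python3 - <<'E'
from h import *
np.set_printoptions(precision=1,suppress=True)
T,_=grab("top",4,"t.npz");S,_=grab("side",4,"s.npz")
for n,I,b in [("T vise",T,(160,138,285,200)),("S vise",S,(320,110,410,195))]:
    r=I[...,0]
    print(n,np.percentile(r[b[1]:b[3],b[0]:b[2]],[5,50,95]))
    for x in blobs(r,b,lo=95,amin=6):print(x["c"],x["a"],x["wh"])
    d=I[...,2]-I[...,0]
    for x in blobs(d,b,lo=15,amin=100):print("blue",x["c"],x["a"],x["box"].tolist())
# sample pixel values
for n,I,pts in [("T",T,[(189,224),(183,216),(201,224),(273,227),(276,233),(352,233),(345,233),(352,224),(431,240),(425,240),(330,240),(360,160)]),("S",S,[(303,134),(303,145),(315,175),(315,190),(329,262),(321,258),(344,344),(344,355),(290,330),(430,280)])]:
    for p in pts:print(n,p,I[p[1],p[0]])
E
```

```text
T vise [ 54.5  78.5 140.5]
[220.9 167.6] 3104.5 [ 61.8 124.8]
[241.  159.5] 85.875 [13.7  6.7]
[185.  169.6] 55.125 [33.2  2. ]
[204.9 169. ] 65.0 [19.4  3.6]
[192.5 170.5] 63.5625 [19.3  3.6]
[273.  179.6] 23.6875 [5.  5.2]
blue [222.7 168.7] 4069.125 [[165.06097412109375, 152.70204162597656], [274.7784118652344, 140.6331329345703], [279.5426025390625, 183.94407653808594], [169.82516479492188, 196.01296997070312]]
S vise [ 40.8 142.5 153.2]
[366.3 150. ] 4311.6875 [84.8 89.8]
[351.3 132.5] 30.4375 [ 2.2 15.5]
[355.7 138.5] 32.375 [ 2.3 15.6]
[364.3 181. ] 17.9375 [3.8 5.2]
blue [346.7 118.6] 218.6875 [[330.6139831542969, 117.64108276367188], [362.3171081542969, 111.71526336669922], [363.7336730957031, 119.29393768310547], [332.0305480957031, 125.21975708007812]]
blue [365.4 161.3] 2206.6875 [[323.25726318359375, 128.44442749023438], [360.17626953125, 105.44254302978516], [406.51959228515625, 179.82553100585938], [369.6005859375, 202.82740783691406]]
T (189, 224) [45.8 44.8 46.5]
T (183, 216) [76.8 73.8 73. ]
T (201, 224) [71.5 71.5 70.8]
T (273, 227) [141.  141.  144.2]
T (276, 233) [81.2 77.5 77. ]
T (352, 233) [142.  141.5 144.2]
T (345, 233) [126. 124. 121.]
T (352, 224) [141.  139.2 138.2]
T (431, 240) [140.8 139.8 137.5]
T (425, 240) [83.2 81.  80.2]
T (330, 240) [142.2 141.8 145. ]
T (360, 160) [110.8 105.  106.2]
S (303, 134) [47. 48. 49.]
S (303, 145) [51.  50.2 50.5]
S (315, 175) [102.  100.8  97.5]
S (315, 190) [51.2 53.  50.8]
S (329, 262) [144.8 146.  144.5]
S (321, 258) [124.5 120.2 119.5]
S (344, 344) [139.2 134.2 131.5]
S (344, 355) [88.5 85.8 85.8]
S (290, 330) [153.5 156.5 153.2]
S (430, 280) [100.2  97.5 101. ]
```

```bash
python3 - <<'E'
from h import *
T,ct=load("t.npz");S,cs=load("s.npz")
def crop(I,c,h=16,s=8):
    u,v=c;g=I[v-h:v+h,u-h:u+h]
    g=np.clip((g-40)/(165-40)*255,0,255)
    return cv2.resize(g,None,fx=s,fy=s,interpolation=cv2.INTER_CUBIC).clip(0,255)[...,::-1]
tc=[(273,228),(352,233),(431,240)];sc=[(315,186),(328,260),(344,348)]
cv2.imwrite("pics/obj.png",np.vstack([np.hstack([crop(T,c) for c in tc]),np.hstack([crop(S,c,16) for c in sc])]))
E
```

```text
[ WARN:0@0.562] global loadsave.cpp:1063 imwrite_ Unsupported depth image for selected encoder is fallbacked to CV_8U.
```

View pics/obj.png

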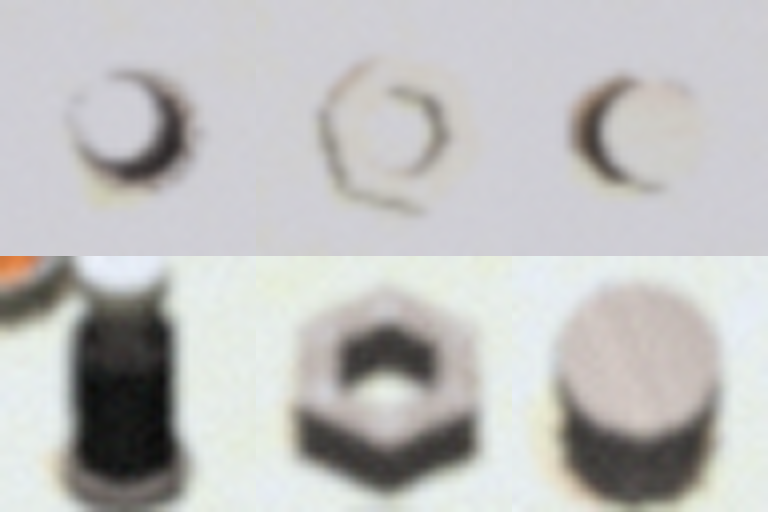

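```bash
cat > m.py <<'E'
from h import *
np.set_printoptions(precision=4,suppress=True)
T,ct=load("t.npz");S,cs=load("s.npz")
# chroma blobs, steel
def warm(I,b,lo):
    d=cv2.GaussianBlur(I[...,0]-I[...,2],(0,0),.8);return blobs(d,b,lo=lo,amin=20)
for n,I,b,lo in [("nutT",T,(337,218,368,249),0),("anvT",T,(416,225,447,256),0),("nutS",S,(312,244,344,276),-1),("anvS",S,(328,332,360,364),-1)]:
    for x in warm(I,b,lo):print(n,x["c"],x["a"],x["hull"].min(0),x["hull"].max(0))
t=lambda u0,v0,x,y:np.array([u0+x/8-.44,v0+y/8-.44])
hs=[t(312,244,x-256,y-256) for x,y in [(388,285),(478,332),(476,422),(386,450),(297,408),(300,330)]]
H=np.array([onz(cs,p,.018) for p in hs])[:,:2];print("nut corners",H);c=(H.min(0)+H.max(0))/2;cm=H.mean(0)
a=np.degrees(np.arctan2(*(H-cm).T[::-1]));print(cm,a%60,np.linalg.norm(H-cm,axis=1))
# top nut
pt=[t(336,217,x-256,y) for x,y in [(320,112),(345,190),(420,212)]];print("nut top low corners(z=0..)",[onz(ct,p,.018)[:2] for p in pt])
# anvil top: circle centre
print("anvil",tri(ct,t(415,224,649-512,133),cs,t(328,332,639-512,361-256)),onz(ct,t(415,224,649-512,133),.032),onz(cs,t(328,332,639-512,361-256),.032))
pc=t(257,212,118,122);print("punch top",onz(ct,pc,.072))
print("punch foot S",onz(cs,t(299,170,126,478-256),.004))
# block
for n,I,b,cal in [("T",T,(178,212,206,236),ct),("S",S,(290,128,318,154),cs)]:
    for hi in (60,110):
        for x in blobs(I[...,1],b,hi=hi):print("blk",n,hi,x["c"],x["a"],x["rc"],x["wh"],x["box"].round(1).tolist())
# vise
P1,P2=(204.9,169.),(192.5,170.5);Q2,Q1=(351.3,132.5),(355.7,138.5)
print("par",tri(ct,P1,cs,Q1),tri(ct,P2,cs,Q2)); print([onz(ct,p,.03) for p in(P1,P2)],[onz(cs,p,.03) for p in(Q1,Q2)])
tc=lambda x,y:np.array([155+x/2.667-.31,130+y/2.667-.31])
B=np.array([onz(ct,tc(*q),.022)[:2] for q in[(36,71),(306,41),(316,133),(47,163)]]);print("bolts",B,B.mean(0))
e=B[0]+B[3]-B[1]-B[2];print("yaw of y axis from world y(deg, ccw+)",np.degrees(np.arctan2(-e[0],e[1])))
print("grip",onz(ct,(241,159.5),.095))
for x in blobs(T[...,0],(160,138,285,200),lo=95,amin=40):
    if x["a"]<100:
        b=x["box"];i=np.argmax(np.linalg.norm(b-np.roll(b,-1,0),axis=1));w=onz(ct,b[i],.03)-onz(ct,b[(i+1)%4],.03);print("long dir vs x",np.degrees(np.arctan(w[1]/w[0])),np.linalg.norm(w),x["c"],"z55:",onz(ct,x["c"],.055))
# tray
g=cv2.GaussianBlur(T[...,1],(0,0),.7)
for x in blobs(g,(325,135,455,202),hi=122,amin=500):
    print("tray",x["c"],x["a"],x["box"].tolist()); W=np.array([onz(ct,q,.012)[:2] for q in x["box"]]);print(W,W.mean(0))
E
python3 m.py
```

```text
nutT [352.639  233.5596] 329.25 [341.875 223.125] [363.875 244.875]
anvT [429.5482 240.4073] 244.625 [421.125 232.125] [439.375 248.875]
nutS [327.5481 257.9136] 866.6875 [311.625 243.625] [343.375 275.375]
anvS [343.8165 350.0681] 724.4375 [328.375 331.625] [359.375 363.375]
nut corners [[ 0.4519 -0.0797]
 [ 0.4688 -0.0973]
 [ 0.4627 -0.1223]
 [ 0.4419 -0.126 ]
 [ 0.4252 -0.1109]
 [ 0.43   -0.089 ]]
[ 0.4468 -0.1042] [18.0678 17.4494 11.4053 17.5298 17.2746 17.9177] [0.025  0.0231 0.0241 0.0224 0.0225 0.0226]
nut top low corners(z=0..) [array([ 0.4513, -0.0805]), array([ 0.4294, -0.0879]), array([ 0.4237, -0.1091])]
anvil (array([ 0.4334, -0.2772,  0.03  ]), np.float64(0.00044672505360433026)) [ 0.4331 -0.2767  0.032 ] [ 0.4333 -0.2782  0.032 ]
punch top [0.4533 0.0781 0.072 ]
punch foot S [0.4545 0.0752 0.004 ]
blk T 60 [199.4275 223.8616] 47.875 [199.3815 223.8705] [17.5324  2.811 ] [[197.8000030517578, 215.10000610351562], [200.60000610351562, 215.10000610351562], [200.89999389648438, 232.60000610351562], [198.10000610351562, 232.6999969482422]]
blk T 60 [188.4615 223.5016] 52.93
[... 1585 characters left out ...]
 ]
long dir vs x 6.869207987358097 0.031578436495460056 [240.9967 159.4824] z55: [0.6021 0.151  0.055 ]
long dir vs x 7.47350286672602 0.07592038592659141 [184.9827 169.5955] z55: [0.5768 0.2737 0.055 ]
long dir vs x 7.541257812105703 0.044473737361133345 [204.8892 168.9849] z55: [0.5791 0.2299 0.055 ]
long dir vs x 7.214246051539028 0.04428858029401919 [192.5063 170.4701] z55: [0.5752 0.2571 0.055 ]
tray [389.762  168.9065] 4387.1875 [[332.25091552734375, 180.64407348632812], [338.3078918457031, 140.66786193847656], [447.22418212890625, 157.1703338623047], [441.16717529296875, 197.14654541015625]]
[[ 0.5655 -0.0531]
 [ 0.6591 -0.0654]
 [ 0.6258 -0.3174]
 [ 0.5326 -0.3031]] [ 0.5958 -0.1848]
```

The triangulated heights agree with the text: parallels 31.5 mm, anvil top 30 mm. Next I need the block, nut and punch centres from both views, plus a helper that converts a target into tool-axis deltas.

```bash
cat > go.py <<'E'
import sys
from h import *
from rig import robot
# target x y z of TCP, finger-axis angle deg (world, mod 180)
a=[float(v) for v in sys.argv[1:]]
o=robot.get_obs();Rm=R.from_quat(o["tool_rot"]);p=np.array(o["position"]);y=Rm.as_matrix()[:,1]
ang=np.degrees(np.arctan2(y[1],y[0]))
d=(ang-a[3]+90)%180-90
dl=Rm.inv().apply(np.array(a[:3])-p)
rt=np.radians(d);c,s=np.cos(rt),np.sin(rt)
print("t",o["time"],"finger",round(ang,1),"turn",round(rt,4),"tool delta now",dl.round(4),"| after turn",np.round([c*dl[0]+s*dl[1],-s*dl[0]+c*dl[1],dl[2]],4),"q6",round(o["q"][5],2))
E
python3 - <<'E'
from h import *
np.set_printoptions(precision=4,suppress=True)
T,ct=load("t.npz");S,cs=load("s.npz")
print("block disc",tri(ct,(188.46,223.5),cs,(302.2,134.8)),onz(ct,(188.46,223.5),.036),onz(cs,(302.2,134.8),.036))
e=onz(ct,(198.1,232.65),.036)-onz(ct,(197.8,215.1),.036);print("edge angle",np.degrees(np.arctan2(e[1],e[0]))%90)
# top-face outline of block in top image: left/top/bottom edges
g=T[...,1];print(g[223,176:206].round(0));print(g[208:240,182].round(0));print(g[208:240,195].round(0))
print("nut hole/centre T warm",onz(ct,(352.639,233.56),.018))
# nut hull centre
print("nut hull mid",onz(ct,((341.875+363.875)/2,(223.125+244.875)/2),.018))
cv2.imwrite("pics/psd.png",cv2.resize(np.clip((S[160:205,295:335]-40)*2,0,255),None,fx=10,fy=10,interpolation=cv2.INTER_CUBIC)[...,::-1].clip(0,255).astype(np.uint8))
E
python3 go.py 0.4 0.28 0.1 0
```

```text
block disc (array([0.4593, 0.2649, 0.038 ]), np.float64(0.0009370856736949063)) [0.459  0.2655 0.036 ] [0.4602 0.268  0.036 ]
edge angle 3.4609517113134416
[140. 140. 133. 109.  81.  74.  72.  72.  65.  54.  46.  44.  44.  44.
  44.  45.  52.  65.  71.  73.  74.  72.  60.  46.  42.  72. 118. 136.
 141. 141.]
[140. 140. 140. 140. 139. 130. 101.  79.  74.  73.  72.  72.  73.  74.
  73.  72.  73.  71.  71.  72.  73.  73.  74.  74.  72.  73.  94. 131.
 140. 140. 140. 140.]
[140. 140. 140. 140. 139. 129.  95.  75.  73.  73.  73.  74.  74.  74.
  74.  73.  73.  72.  73.  74.  73.  75.  74.  74.  72.  71. 101. 133.
 140. 140. 140. 140.]
nut hole/centre T warm [ 0.4449 -0.1011  0.018 ]
nut hull mid [ 0.4439 -0.1016  0.018 ]
t 0.5 finger 69.1 turn 1.206 tool delta now [-0.2738 -0.2207  0.1225] | after turn [-0.3039  0.1771  0.1225] q6 -0.18
```

View pics/psd.png

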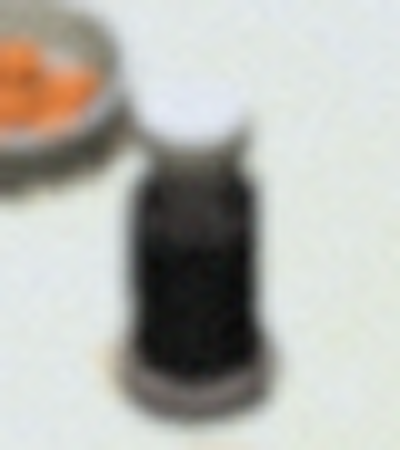

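```bash
python3 - <<'E'
from h import *
_,ct=load("t.npz");_,cs=load("s.npz")
print("punch",tri(ct,(271.3,226.8),cs,(313.85,170.05)),onz(cs,(313.85,170.05),.072))
E
python3 go.py 0.4595 0.266 0.12 3.5
```

```text
punch (array([0.4540325 , 0.07782523, 0.07427266]), np.float64(0.001601178672376699)) [0.45532917 0.0806726  0.072     ]
t 0.5 finger 69.1 turn 1.145 tool delta now [-0.3344 -0.2126  0.1025] | after turn [-0.3317  0.2167  0.1025] q6 -0.18
```

Emit:
{"api": "creep_tool", "payload": {"increments": "-0.0334,-0.0213,0.0102,0\n-0.0334,-0.0213,0.0102,0\n-0.0334,-0.0213,0.0102,0\n-0.0334,-0.0213,0.0102,0\n-0.0334,-0.0213,0.0102,0\n-0.0334,-0.0213,0.0102,0\n-0.0334,-0.0213,0.0102,0\n-0.0334,-0.0213,0.0102,0\n-0.0334,-0.0213,0.0102,0\n-0.0334,-0.0213,0.0102,0\n0,0,0,0.1145\n0,0,0,0.1145\n0,0,0,0.1145\n0,0,0,0.1145\n0,0,0,0.1145\n0,0,0,0.1145\n0,0,0,0.1145\n0,0,0,0.1145\n0,0,0,0.1145\n0,0,0,0.1145", "aperture": 0.07}}

```text
time: 2.17
position: [0.4592, 0.2658, 0.1207]
tool_rot: [0.687, 0.726, 0.0, 0.0]
ft_force: [-0.1, 0.0, 0.1]
grip_width: 0.0699
grip_force: 0.0
```

```bash
python3 go.py 0.4595 0.266 0.01 3.5
```

```text
t 2.1667 finger 3.2 turn -0.0057 tool delta now [0.0002 0.0002 0.1107] | after turn [0.0002 0.0002 0.1107] q6 0.26
```

Emit:
{"api": "creep_tool", "payload": {"increments": "0,0,0.03,0\n0,0,0.03,0\n0,0,0.03,0\n0,0,0.02,0\n0,0,0,0"}}

```text
time: 2.58
position: [0.4566, 0.2648, 0.0071]
tool_rot: [0.685, 0.728, -0.003, -0.002]
ft_force: [-0.9, -0.3, 0.7]
grip_width: 0.0701
grip_force: 0.0
```

Emit:
{"api": "creep_tool", "payload": {"increments": "0,0,0,0\n0,0,0,0\n0,0,0,0\n0,0,0,0\n0,0,0,0\n0,0,0,0\n0,0,0,0\n0,0,0,0", "aperture": 0.03, "squeeze": 30}}

```text
time: 3.25
position: [0.4598, 0.266, 0.0118]
tool_rot: [0.685, 0.728, 0.001, 0.001]
ft_force: [-1.0, -0.2, 6.9]
grip_width: 0.0434
grip_force: 30.0
```

```bash
python3 go.py 0.582 0.2465 0.14 7.6
```

```text
t 3.25 finger 3.5 turn -0.0716 tool delta now [-0.0269  0.1211 -0.1279] | after turn [-0.0355  0.1189 -0.1279] q6 0.25
```

Emit:
{"api": "creep_tool", "payload": {"increments": "0,0,-0.01,0\n0,0,-0.03,0\n0,0,-0.04,0\n0,0,-0.04,0\n0,0,-0.01,0\n-0.009,0.03,0,0\n-0.009,0.03,0,0\n-0.009,0.03,0,0\n-0.007,0.03,0,0\n0,0,0,-0.035\n0,0,0,-0.036\n0,0,0,0\n0,0,0,0"}}

```text
time: 4.33
position: [0.5794, 0.2387, 0.1393]
tool_rot: [0.659, 0.752, -0.001, -0.001]
ft_force: [0.7, -0.1, -3.0]
grip_width: 0.0438
grip_force: 30.0
```

```bash
python3 go.py 0.5816 0.2471 0.042 7.6
```

```text
t 4.3333 finger 7.5 turn -0.0016 tool delta now [0.008  0.0036 0.0973] | after turn [0.008  0.0036 0.0973] q6 0.08
```

Emit:
{"api": "creep_tool", "payload": {"increments": "0.008,0.0036,0,0\n0,0,0.03,0\n0,0,0.03,0\n0,0,0.02,0\n0,0,0.01,0\n0,0,0,0\n0,0,0,0\n0,0,0,0"}}

```text
time: 5.0
position: [0.5847, 0.2481, 0.052]
tool_rot: [0.659, 0.752, 0.001, 0.001]
ft_force: [0.6, -0.6, -4.3]
grip_width: 0.0438
grip_force: 30.0
```

```bash
python3 go.py 0.5816 0.2471 0.042 7.6
```

```text
t 5.0 finger 7.6 turn -0.0005 tool delta now [-0.0006 -0.0032  0.01  ] | after turn [-0.0006 -0.0032  0.01  ] q6 0.09
```

Emit:
{"api": "creep_tool", "payload": {"increments": "-0.0006,-0.0032,0.004,0\n0,0,0.003,0\n0,0,0.002,0\n0,0,0.001,0\n0,0,0,0\n0,0,0,0"}}

```text
time: 5.5
position: [0.5802, 0.2465, 0.0418]
tool_rot: [0.659, 0.752, 0.0, 0.0]
ft_force: [-2.4, -0.8, 6.5]
grip_width: 0.0437
grip_force: 30.0
```

```bash
python3 go.py 0.5816 0.2471 0.042 7.6
```

```text
t 5.5 finger 7.6 turn -0.0007 tool delta now [ 0.0004  0.0015 -0.0002] | after turn [ 0.0004  0.0015 -0.0002] q6 0.09
```

Contact on the parallels at the expected height: the TCP is at 41.8 mm with an upward force. I'll release, retreat sideways and look.

Emit:
{"api": "creep_tool", "payload": {"increments": "0,0.0015,0,0\n0,0,0,0\n0,0,0,0\n0,0,0,0", "aperture": 0.06}}

```text
time: 5.83
position: [0.5826, 0.2468, 0.0406]
tool_rot: [0.659, 0.752, 0.001, 0.0]
ft_force: [-0.1, 0.7, 0.2]
grip_width: 0.0583
grip_force: 0.0
```

Emit:
{"api": "creep_tool", "payload": {"increments": "0,0,-0.02,0\n0,0,-0.04,0\n0,0,-0.04,0\n0,0,-0.04,0\n0.04,0,0,0\n0.04,0,0,0\n0.04,0,0,0\n0.04,0,0,0\n0.04,0,0,0\n0,0,0,0\n0,0,0,0"}}

```text
time: 6.75
position: [0.5545, 0.4475, 0.18]
tool_rot: [0.657, 0.754, 0.0, 0.0]
ft_force: [0.1, -0.9, -0.1]
grip_width: 0.0598
grip_force: 0.0
```

```bash
cat > look.py <<'E'
import sys
from h import *
tag=sys.argv[1]
T,ct=grab("top",3,f"t{tag}.npz");S,cs=grab("side",3,f"s{tag}.npz")
def c(I,b,s): return cv2.resize(np.clip((I[b[1]:b[3],b[0]:b[2]]-30)*1.7,0,255),None,fx=s,fy=s,interpolation=cv2.INTER_CUBIC)[...,::-1].clip(0,255)
a=c(T,(160,138,285,200),6);b=c(S,(320,105,410,195),4)
h=max(a.shape[0],b.shape[0]);cv2.imwrite(f"pics/vt{tag}.png",a.astype(np.uint8));cv2.imwrite(f"pics/vs{tag}.png",b.astype(np.uint8))
E
python3 look.py 1
```

```text
(no output)
```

View pics/vt1.png

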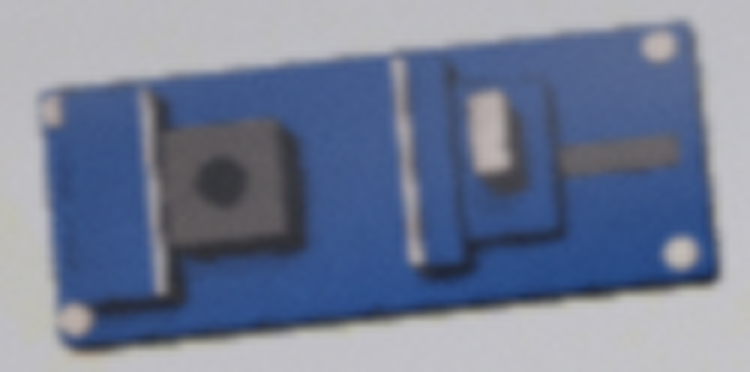

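The block sits square on the parallels, close to the fixed jaw, with the bore at crop (222,183). The sliding jaw is still open at crop x≈405. Next I'll measure the lateral offset against the jaw faces and parallels.

```bash
cat > vm.py <<'E'
import sys
from h import *
np.set_printoptions(precision=4,suppress=True)
tag=sys.argv[1];T,ct=load(f"t{tag}.npz");S,cs=load(f"s{tag}.npz")
vx=np.array([np.cos(np.radians(7.6)),np.sin(np.radians(7.6))]);vy=np.array([-vx[1],vx[0]])
vc=lambda p:np.array([p[:2]@vx,p[:2]@vy])
for x in blobs(T[...,0],(160,138,285,200),lo=95,amin=20):
    if x["a"]<200:
        print("bright",x["c"],x["a"].round(),x["wh"],"vise(z22,55,95)",vc(onz(ct,x["c"],.022)),vc(onz(ct,x["rc"],.055)),vc(onz(ct,x["c"],.095)))
k=T.max(2)
for x in blobs(k,(180,150,212,185),hi=58,amin=15):print("dark T",x["c"],x["a"],x["wh"],onz(ct,x["c"],.066),"vise",vc(onz(ct,x["c"],.066)))
for x in blobs(S.max(2),(330,110,372,150),hi=55,amin=8):print("dark S",x["c"],x["a"],x["wh"],onz(cs,x["c"],.066),"vise",vc(onz(cs,x["c"],.066)))
# block top face in T: low chroma & mid-grey
d=(T[...,2]-T[...,0]); m=np.where((d<20),k,255).astype(np.float32)
for x in blobs(m,(180,150,212,185),hi=100,amin=80):print("block",x["c"],x["a"],x["box"].tolist())
E
python3 vm.py 1
```

```text
bright [241.0251 159.4541] 89.0 [13.9898  7.0022] vise(z22,55,95) [0.6237 0.0742] [0.6169 0.0701] [0.6085 0.065 ]
bright [185.0414 169.6447] 64.0 [33.405   2.4083] vise(z22,55,95) [0.6144 0.2028] [0.6082 0.1946] [0.5998 0.1854]
bright [273.0234 179.6761] 25.0 [5.3033 5.4801] vise(z22,55,95) [0.5693 0.0066] [0.5639 0.0043] [0.5576 0.0016]
dark S [353.7669 123.1657] 18.0625 [3.5  6.25] [0.5812 0.2488 0.066 ] vise [0.609  0.1697]
dark S [352.6713 134.2368] 263.25 [23.8384 17.1707] [0.5669 0.2028 0.066 ] vise [0.5888 0.1261]
dark S [333.0199 127.5724] 11.0 [6.25 2.5 ] [0.529  0.2388 0.066 ] vise [0.5559 0.1668]
block [196.9449 169.1245] 539.0 [[182.31500244140625, 153.2050018310547], [207.33999633789062, 149.6300048828125], [211.86000061035156, 181.27000427246094], [186.83499145507812, 184.84500122070312]]
```

View pics/vs1.png

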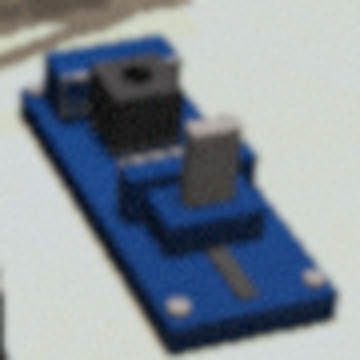

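```bash
cat >> vm.py <<'E'
print("--")
for h in (50,54):
  for x in blobs(T.mean(2),(190,162,203,175),hi=h,amin=10):print("discT",h,x["c"],x["a"],x["wh"],"vise",vc(onz(ct,x["c"],.066)))
# block edges across x (perp. to fixed-jaw) along line columns: top/bottom rows of block
for u in (191,194,198,201):
    col=(T[:,u,2]-T[:,u,0]);z=np.interp
    r=np.arange(150,188);c=col[150:188];q=[i+ (c[i]-25)/(c[i]-c[i+1]) for i in range(len(c)-1) if (c[i]-25)*(c[i+1]-25)<0]
    q=np.array(q)+150;print("edges",u,q,[vc(onz(ct,(u,v),.066)) for v in q])
E
python3 vm.py 1 | sed -n '/--/,$p'; python3 go.py 0.6037 0.0437 0.13 7.6
```

```text
--
edges 191 [150.4545 158.3636 181.1364] [array([0.6467, 0.1757]), array([0.6291, 0.1772]), array([0.5789, 0.1816])]
edges 194 [150.0667 158.1406 181.3542] [array([0.6468, 0.169 ]), array([0.6289, 0.1706]), array([0.5777, 0.1752])]
edges 198 [157.7018 180.5   ] [array([0.6289, 0.1619]), array([0.5786, 0.1664])]
edges 201 [157.2958 180.3673] [array([0.6291, 0.1552]), array([0.5782, 0.1598])]
t 7.05 finger 7.4 turn -0.0028 tool delta now [-0.4025 -0.0045  0.0507] | after turn [-0.4025 -0.0056  0.0507] q6 0.39
```

```bash
cat >> vm.py <<'E'
g=T.mean(2)[158:182,187:207];print(g[6:15].round(0).astype(int))
for h in (58,62,66):
  for x in blobs(T.mean(2),(189,161,204,176),hi=h,amin=10):print("discT",h,x["c"],x["a"],x["wh"],"vise",vc(onz(ct,x["c"],.066)))
E
python3 vm.py 1 | sed -n '/--/,$p'|tail -n +6
```

```text
[[79 82 84 84 84 83 82 80 74 71 72 75 79 83 85 87 86 87 84 76]
 [78 83 85 84 84 82 77 71 66 65 65 66 72 78 83 84 85 85 85 77]
 [80 84 84 85 83 80 72 65 64 63 64 65 66 71 80 84 85 86 84 79]
 [80 82 83 83 83 78 69 65 64 64 65 65 65 68 77 83 85 86 84 80]
 [83 83 84 84 81 74 68 64 63 64 65 65 65 70 78 83 84 84 84 79]
 [84 83 84 84 82 75 68 65 64 64 63 64 66 70 79 84 85 85 85 80]
 [86 85 84 83 81 80 73 67 65 64 65 65 67 75 81 83 85 85 84 80]
 [85 82 83 83 83 83 80 74 69 67 66 67 73 79 84 84 86 86 85 81]
 [79 80 83 84 84 84 84 81 79 75 73 75 79 83 85 86 85 86 86 83]]
discT 66 [196.4168 167.8306] 31.0 [5.9859 6.1833] vise [0.6069 0.1673]
```

The block is about 1.7 mm off toward −x of the vise in both views. I'll regrip it at the corrected centre.

Emit:
{"api": "creep_tool", "payload": {"increments": "-0.04,0,0,0\n-0.04,0,0,0\n-0.04,0,0,0\n-0.04,0,0,0\n-0.04,0,0,-0.0028\n0,0,0.03,0\n0,0,0,0\n0,0,0,0\n0,0,0,0"}}

```text
time: 7.8
position: [0.5819, 0.2471, 0.1511]
tool_rot: [0.658, 0.753, 0.0, -0.0]
ft_force: [0.4, 0.4, -0.1]
grip_width: 0.0599
grip_force: 0.0
```

```bash
python3 go.py 0.5819 0.2472 0.042 7.6
```

```text
t 7.8 finger 7.7 turn 0.0022 tool delta now [ 1.000e-04 -0.000e+00  1.091e-01] | after turn [ 1.000e-04 -0.000e+00  1.091e-01] q6 0.09
```

Emit:
{"api": "creep_tool", "payload": {"increments": "0,0,0.04,0\n0,0,0.04,0\n0,0,0.02,0\n0,0,0.009,0\n0,0,0,0\n0,0,0,0\n0,0,0,0"}}

```text
time: 8.38
position: [0.5835, 0.2477, 0.0437]
tool_rot: [0.658, 0.753, 0.002, 0.001]
ft_force: [-0.4, -0.1, -0.2]
grip_width: 0.0599
grip_force: 0.0
```

Emit:
{"api": "creep_tool", "payload": {"increments": "0,0,0,0\n0,0,0,0\n0,0,0,0\n0,0,0,0\n0,0,0,0", "aperture": 0.04, "squeeze": 15}}

```text
time: 8.8
position: [0.5809, 0.2466, 0.0424]
tool_rot: [0.658, 0.753, -0.001, -0.0]
ft_force: [-2.9, -0.6, 5.5]
grip_width: 0.044
grip_force: 15.0
```

```bash
python3 go.py 0.5819 0.2472 0.042 7.6
```

```text
t 8.8 finger 7.7 turn 0.0021 tool delta now [0.0005 0.001  0.0004] | after turn [0.0005 0.001  0.0004] q6 0.09
```

Emit:
{"api": "creep_tool", "payload": {"increments": "0,0.0012,-0.0005,0.002\n0,0,0,0\n0,0,0,0\n0,0,0,0\n0,0,0,0"}}

```text
time: 9.22
position: [0.582, 0.2467, 0.0423]
tool_rot: [0.659, 0.752, -0.001, -0.001]
ft_force: [-3.4, -0.7, 5.4]
grip_width: 0.044
grip_force: 15.0
```

```bash
python3 go.py 0.5819 0.2472 0.042 7.6
```

```text
t 9.2167 finger 7.6 turn 0.0001 tool delta now [ 0.0005 -0.      0.0003] | after turn [ 0.0005 -0.      0.0003] q6 0.09
```

Emit:
{"api": "creep_tool", "payload": {"increments": "0,0,0,0\n0,0,0,0\n0,0,0,0\n0,0,0,0", "aperture": 0.06}}

```text
time: 9.55
position: [0.5837, 0.2469, 0.0419]
tool_rot: [0.659, 0.752, 0.001, 0.0]
ft_force: [-0.8, 0.2, -0.0]
grip_width: 0.058
grip_force: 0.0
```

Emit:
{"api": "creep_tool", "payload": {"increments": "0,0,-0.02,0\n0,0,-0.04,0\n0,0,-0.03,0\n-0.035,0,0,0\n-0.035,0,0,0\n-0.035,0,0,0\n-0.035,0,0,0\n0,0,0,0\n0,0,0,0", "aperture": 0}}

```text
time: 10.3
position: [0.6023, 0.106, 0.1321]
tool_rot: [0.66, 0.751, 0.0, 0.0]
ft_force: [-0.3, -0.1, -0.3]
grip_width: 0.008
grip_force: 0.0
```

```bash
python3 go.py 0.5997 0.1103 0.072 7.6; python3 look.py 2; python3 vm.py 2
```

```text
t 10.3 finger 7.4 turn -0.0039 tool delta now [ 0.0046 -0.0021  0.0601] | after turn [ 0.0046 -0.0021  0.0601] q6 -0.14
bright [175.4983 171.8709] 42.0 [7.75 7.5 ] vise(z22,55,95) [0.6117 0.2247] [0.6048 0.2155] [0.5973 0.206 ]
bright [254.6451 174.1893] 40.0 [7.5311 6.4447] vise(z22,55,95) [0.5864 0.0467] [0.5808 0.0441] [0.5736 0.0393]
dark S [351.7895 110.7879] 9.6875 [2.75 4.  ] [0.5908 0.3059 0.066 ] vise [0.626  0.2251]
dark S [354.6286 123.1232] 17.375 [3.   6.25] [0.5833 0.2486 0.066 ] vise [0.611  0.1693]
dark S [353.5938 134.1265] 254.1875 [24.7297 16.4744] [0.5691 0.2029 0.066 ] vise [0.5909 0.1258]
block [195.715  167.4053] 1074.0625 [[179.625, 149.625], [211.375, 149.625], [211.375, 184.375], [179.625, 184.375]]
--
edges 191 [] []
edges 194 [] []
edges 198 [] []
edges 201 [] []
[[81 84 84 81 79 75 72 67 66 64 64 64 64 64 64 64 63 63 64 62]
 [79 80 77 74 69 66 66 63 63 64 63 64 64 63 64 63 63 63 63 63]
 [75 74 69 66 64 64 64 64 64 64 64 64 63 64 64 62 63 63 62 63]
 [69 66 64 63 65 65 63 63 64 64 65 63 64 63 63 63 64 63 63 63]
 [64 65 63 64 65 64 65 64 62 64 63 63 63 64 65 64 63 63 64 65]
 [64 65 67 67 66 66 64 64 64 64 65 65 66 66 67 67 68 67 68 68]
 [67 72 76 73 71 66 66 65 65 66 67 68 68 69 69 68 68 69 68 68]
 [72 77 81 80 75 70 68 67 67 67 68 69 69 69 69 68 68 69 68 68]
 [71 73 73 72 71 70 68 68 69 69 70 69 70 69 70 68 70 68 68 69]]
discT 66 [196.9262 166.4247] 84.25 [ 6.8569 15.9612] vise [0.6099 0.1659]
```

View pics/vt2.png

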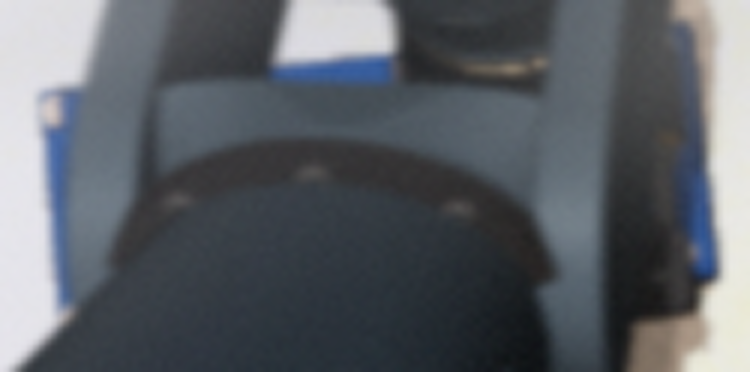

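The arm hides the top view here. The side view puts the bore at lateral 0.611, which matches the parallels (0.6111), so the block is centred. Now I'll lower behind the jaw grip and push.

Emit:
{"api": "creep_tool", "payload": {"increments": "0,-0.002,0.02,0\n0,0,0.02,0\n0,0,0.02,0\n0,0,0,0\n0,0,0,0\n0.008,0,0,0\n0.008,0,0,0\n0.005,0,0,0\n0.005,0,0,0\n0.005,0,0,0\n0,0,0,0\n0,0,0,0"}}

```text
time: 11.6
position: [0.5963, 0.1387, 0.0732]
tool_rot: [0.658, 0.753, 0.001, 0.001]
ft_force: [0.9, -2.3, 1.5]
grip_width: 0.0004
grip_force: 1.3
```

```bash
python3 go.py 0.5997 0.1103 0.072 7.6
```

```text
t 11.6 finger 7.7 turn 0.001 tool delta now [-0.0286 -0.0004  0.0012] | after turn [-0.0286 -0.0004  0.0012] q6 -0.09
```

Emit:
{"api": "creep_tool", "payload": {"increments": "0.004,0,0,0\n0.004,0,0,0\n0.004,0,0,0\n0.004,0,0,0\n0.004,0,0,0\n0,0,0,0\n0,0,0,0"}}

```text
time: 12.18
position: [0.5936, 0.1581, 0.0728]
tool_rot: [0.659, 0.753, 0.001, 0.001]
ft_force: [1.2, -3.9, 2.5]
grip_width: 0.0002
grip_force: 2.1
```

Emit:
{"api": "creep_tool", "payload": {"increments": "0.003,0,0,0\n0.003,0,0,0\n0.003,0,0,0\n0,0,0,0\n0,0,0,0"}}

```text
time: 12.6
position: [0.5923, 0.167, 0.0725]
tool_rot: [0.659, 0.752, 0.001, 0.001]
ft_force: [1.6, -3.6, 2.4]
grip_width: 0.0007
grip_force: 2.3
```

Emit:
{"api": "creep_tool", "payload": {"increments": "0.002,0,0,0\n0.002,0,0,0\n0,0,0,0\n0,0,0,0"}}

```text
time: 12.93
position: [0.5919, 0.1705, 0.0724]
tool_rot: [0.659, 0.753, 0.0, 0.001]
ft_force: [2.2, -5.3, 3.6]
grip_width: 0.0006
grip_force: 3.1
```

Emit:
{"api": "creep_tool", "payload": {"increments": "0.002,0,0,0\n0.002,0,0,0\n0,0,0,0\n0,0,0,0"}}

```text
time: 13.27
position: [0.5914, 0.1739, 0.0725]
tool_rot: [0.659, 0.753, -0.0, 0.001]
ft_force: [2.3, -8.5, 3.9]
grip_width: 0.0007
grip_force: 3.9
```

Emit:
{"api": "creep_tool", "payload": {"increments": "0.001,0,0,0\n0.001,0,0,0\n0,0,0,0\n0,0,0,0"}}

```text
time: 13.6
position: [0.5914, 0.1739, 0.0725]
tool_rot: [0.658, 0.753, -0.001, 0.002]
ft_force: [2.1, -12.6, 3.8]
grip_width: 0.0005
grip_force: 6.6
```

Emit:
{"api": "creep_tool", "payload": {"increments": "0.002,0,0,0\n0.002,0,0,0\n0,0,0,0\n0,0,0,0"}}

```text
time: 13.93
position: [0.5915, 0.174, 0.0726]
tool_rot: [0.657, 0.753, -0.004, 0.004]
ft_force: [3.0, -23.1, 5.3]
grip_width: 0.0005
grip_force: 12.0
```

Emit:
{"api": "creep_tool", "payload": {"increments": "0.002,0,0,0\n0,0,0,0\n0,0,0,0\n0,0,0,0"}}

```text
time: 14.27
position: [0.5914, 0.1741, 0.0726]
tool_rot: [0.657, 0.754, -0.005, 0.005]
ft_force: [2.4, -29.4, 4.6]
grip_width: 0.0004
grip_force: 14.7
```

Emit:
{"api": "creep_tool", "payload": {"increments": "-0.01,0,0,0\n-0.02,0,0,0\n0,0,-0.03,0\n0,0,-0.03,0\n0,0,-0.01,0\n0,0,0,0\n0,0,0,0", "aperture": 0.05}}

```text
time: 14.85
position: [0.5927, 0.1542, 0.1417]
tool_rot: [0.659, 0.753, 0.0, -0.001]
ft_force: [0.0, 0.1, -1.1]
grip_width: 0.0392
grip_force: 0.0
```

```bash
python3 go.py 0.4332 -0.2770 0.1 7.6
```

```text
t 14.85 finger 7.6 turn 0.0004 tool delta now [-0.4063 -0.2152  0.0414] | after turn [-0.4064 -0.2151  0.0414] q6 -0.06
```

Emit:
{"api": "creep_tool", "payload": {"increments": "-0.0339,-0.0179,0,0\n-0.0339,-0.0179,0,0\n-0.0339,-0.0179,0,0\n-0.0339,-0.0179,0,0\n-0.0339,-0.0179,0,0\n-0.0339,-0.0179,0,0\n-0.0339,-0.0179,0,0\n-0.0339,-0.0179,0,0\n-0.0339,-0.0179,0,0\n-0.0339,-0.0179,0,0\n-0.0339,-0.0179,0,0\n-0.0339,-0.0179,0,0\n0,0,0.04,0\n0,0,0,0\n0,0,0,0\n0,0,0,0\n0,0,0,0"}}

```text
time: 16.27
position: [0.435, -0.2772, 0.1029]
tool_rot: [0.658, 0.753, 0.0, 0.0]
ft_force: [0.2, -0.3, 0.3]
grip_width: 0.0499
grip_force: 0.0
```

```bash
python3 go.py 0.4332 -0.2770 0.0075 7.6; python3 look.py 3; python3 vm.py 3
```

```text
t 16.2667 finger 7.7 turn 0.0021 tool delta now [ 0.0005 -0.0018  0.0954] | after turn [ 0.0005 -0.0018  0.0954] q6 -0.92
bright [219.6117 161.8559] 118.0 [15.2754  8.5889] vise(z22,55,95) [0.6236 0.1231] [0.6168 0.1173] [0.6084 0.1108]
bright [273.0194 179.6607] 35.0 [6.364  6.5407] vise(z22,55,95) [0.5693 0.0066] [0.5639 0.0043] [0.5576 0.0016]
dark S [339.9541 135.286 ] 609.0625 [26.5 36.5] [0.5375 0.204  0.066 ] vise [0.5598 0.1311]
--
edges 191 [150.2881 157.7692 180.5652] [array([0.647 , 0.1756]), array([0.6304, 0.1771]), array([0.5802, 0.1815])]
edges 194 [157.4444 180.5636] [array([0.6304, 0.1705]), array([0.5794, 0.175 ])]
edges 198 [156.9032 179.3621] [array([0.6307, 0.1617]), array([0.5811, 0.1661])]
edges 201 [156.6712 179.2462] [array([0.6304, 0.1551]), array([0.5806, 0.1596])]
[[106 106 105 105 101  92  87  84  84  87  91  99 103 106 107 107 104  96
  105 131]
 [106 106 106 102  94  86  82  82  82  82  84  89  99 104 106 107 104  97
  105 131]
 [105 105 105  98  89  83  82  81  83  82  82  88  98 104 106 105 105  99
  106 133]
 [105 105 103  96  87  83  81  82  82  82  82  87  97 105 106 106 104  99
  107 134]
 [105 105 103  96  87  82  81  81  83  82  83  88  97 104 105 106 105 100
  106 134]
 [105 104 104 101  91  84  82  81  83  82  83  91 100 105 106 105 105 102
  104 133]
 [105 105 104 101  95  87  84  82  82  85  90  98 103 106 107 106 106 102
  101 125]
 [105 104 105 104 103  95  91  89  89  93  98 104 106 106 106 106 106 102
   99 121]
 [105 106 105 106 106 104 103 102 102 103 105 108 106 107 106 106 107 103
   96 111]]
```

View pics/vt3.png

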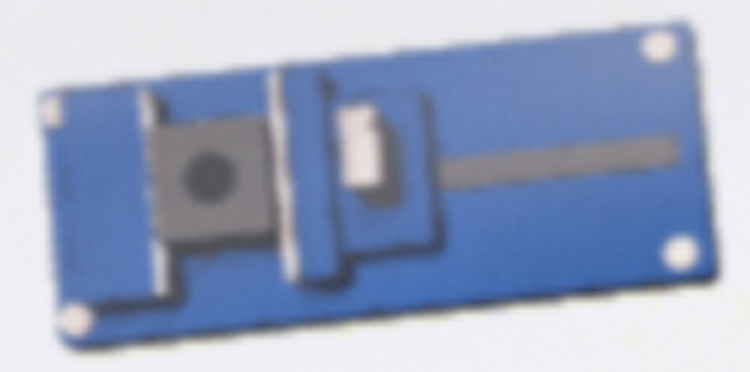

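The block is clamped square between both jaws, with the bore at crop (210,179). Now I'll locate the bore for the anvil and descend on the anvil.

```bash
python3 - <<'E'
from h import *
T,ct=load("t3.npz");S,cs=load("s3.npz")
vx=np.array([np.cos(np.radians(7.6)),np.sin(np.radians(7.6))]);vy=np.array([-vx[1],vx[0]])
for x in blobs(T.mean(2),(187,160,202,175),hi=94,amin=20):
    p=onz(ct,x["c"],.066);print(x["c"],x["a"],p,p[:2]@vx,p[:2]@vy);P=x["c"]
g=S.mean(2)[115:130,342:364];print(g.round(0).astype(int))
# grip & jaw blobs
for x in blobs(T[...,0],(160,138,285,200),lo=120,amin=20):
    if x["a"]<200: q=onz(ct,x["rc"],.055);print(x["c"],x["a"],x["wh"],q[:2]@vx,q[:2]@vy)
E
```

```text
[194.50925414 167.19930939] 56.5625 [0.58072812 0.25031127 0.066     ] 0.6087319971296432 0.17130741528973925
[[ 66  71  76  84  91  98 100 102 100  89  70  61  59  59  67  80  91  94
  100  98  99  97]
 [ 64  65  72  77  82  94  97 102 101  95  83  69  60  58  64  71  83  92
   98  99  99  99]
 [ 61  64  67  73  78  83  91  99 102  97  94  78  67  59  57  63  76  87
   95  96 100  97]
 [ 60  61  67  65  74  77  87  93  96 100  95  90  75  65  57  60  69  79
   89  93  96  97]
 [ 59  60  61  65  68  73  80  85  91  99 101  96  85  74  59  54  61  71
   84  90  96  96]
 [ 59  60  62  64  64  67  76  78  85  94  97  99  93  83  67  55  56  67
   77  86  90  95]
 [ 57  58  60  59  64  63  69  69  80  87  91  98  97  88  74  62  58  61
   68  79  89  94]
 [ 54  54  56  58  63  62  64  66  72  80  87  94  97  95  87  71  60  56
   64  74  80  89]
 [ 48  53  56  57  57  59  61  64  65  74  81  89  91  94  91  78  69  60
   58  66  78  86]
 [ 47  50  52  53  56  59  61  61  63  69  78  84  90  94  90  87  73  63
   56  61  70  81]
 [ 46  50  53  52  55  58  61  59  61  64  71  79  85  92  9
[... 157 characters left out ...]
57  62  63  67  69  77  84  89  91  87  81
   68  61  56  64]
 [ 42  45  48  48  49  51  53  56  60  60  65  70  76  82  84  90  91  85
   73  65  60  61]
 [ 44  45  45  45  47  48  52  57  63  61  64  65  68  77  82  86  90  88
   80  67  61  60]]
[219.49679487 161.95437406] 82.875 [13.49625015  6.69424725] 0.6167290471056045 0.11764415860371324
[273.0246063  179.63549869] 23.8125 [5.   5.25] 0.5640919239980092 0.004374845672874522
```

Emit:
{"api": "creep_tool", "payload": {"increments": "0,-0.0018,0.03,0\n0,0,0.03,0\n0,0,0.02,0\n0,0,0.01,0\n0,0,0.005,0\n0,0,0,0\n0,0,0,0\n0,0,0,0"}}

```text
time: 17.23
position: [0.4333, -0.2791, 0.0081]
tool_rot: [0.659, 0.752, -0.0, 0.001]
ft_force: [-0.1, 0.3, 0.6]
grip_width: 0.0504
grip_force: 0.0
```

```bash
python3 go.py 0.4332 -0.2770 0.0075 7.6
```

```text
t 17.2333 finger 7.6 turn 0.0003 tool delta now [0.0021 0.0002 0.0006] | after turn [0.0021 0.0002 0.0006] q6 -0.92
```

Emit:
{"api": "creep_tool", "payload": {"increments": "0.002,0,0,0\n0,0,0,0\n0,0,0,0"}}

```text
time: 17.48
position: [0.4325, -0.2766, 0.0077]
tool_rot: [0.659, 0.753, -0.0, 0.001]
ft_force: [-0.5, -0.2, -0.3]
grip_width: 0.0502
grip_force: 0.0
```

Emit:
{"api": "creep_tool", "payload": {"increments": "0,0,0,0\n0,0,0,0\n0,0,0,0\n0,0,0,0\n0,0,0,0\n0,0,0,0", "aperture": 0.02, "squeeze": 25}}

```text
time: 17.98
position: [0.4324, -0.2766, 0.0071]
tool_rot: [0.659, 0.752, 0.0, 0.0]
ft_force: [0.8, 0.8, 0.4]
grip_width: 0.0283
grip_force: 25.0
```

Emit:
{"api": "creep_tool", "payload": {"increments": "0,0,-0.03,0\n0,0,-0.04,0\n0,0,-0.04,0\n0,0,-0.03,0\n0,0,0,0\n0,0,0,0"}}

```text
time: 18.48
position: [0.433, -0.2772, 0.1487]
tool_rot: [0.659, 0.753, -0.0, 0.002]
ft_force: [0.1, 0.0, -0.8]
grip_width: 0.0286
grip_force: 25.0
```

```bash
python3 go.py 0.5815 0.2503 0.142 7.6
```

```text
t 18.4833 finger 7.6 turn 0.0003 tool delta now [0.5032 0.2171 0.0055] | after turn [0.5033 0.2169 0.0055] q6 -0.92
```

The opening reads 28.5 mm on a 30 mm head, so I'll check the held part in the side view.

```bash
python3 - <<'E'
from h import *
S,cs=grab("side",2,"s4.npz")
p=proj(cs,[.4333,-.277,.155]);print(p)
u,v=p.round().astype(int)
g=S[max(v-45,0):v+35,max(u-50,0):u+50];cv2.imwrite("pics/held.png",cv2.resize(np.clip((g-20)*1.3,0,255),None,fx=6,fy=6,interpolation=cv2.INTER_CUBIC)[...,::-1].clip(0,255).astype(np.uint8))
E
```

```text
[346.7171701 292.3495525]
```

View pics/held.png

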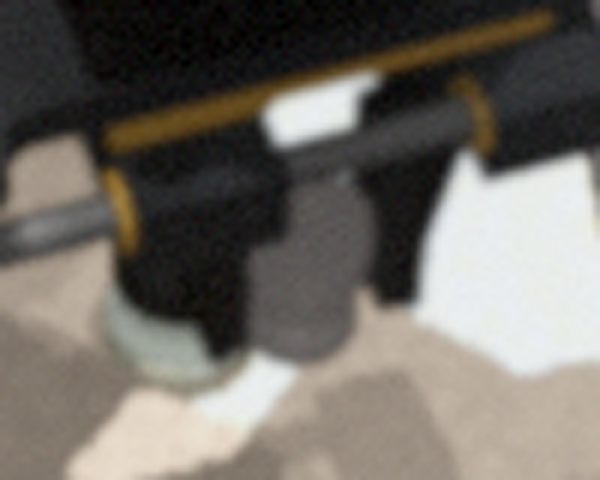

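It is the mushroom shape: the foot at (300,340) is narrower than the head at (310,230), and it hangs upright. Carrying it to the block.

Emit:
{"api": "creep_tool", "payload": {"increments": "0.0359,0.0155,0,0\n0.0359,0.0155,0,0\n0.0359,0.0155,0,0\n0.0359,0.0155,0,0\n0.0359,0.0155,0,0\n0.0359,0.0155,0,0\n0.0359,0.0155,0,0\n0.0359,0.0155,0,0\n0.0359,0.0155,0,0\n0.0359,0.0155,0,0\n0.0359,0.0155,0,0\n0.0359,0.0155,0,0\n0.0359,0.0155,0,0\n0.0359,0.0155,0,0\n0,0,0,0\n0,0,0,0\n0,0,0,0\n0,0,0,0"}}

```text
time: 20.08
position: [0.5795, 0.2489, 0.1453]
tool_rot: [0.659, 0.752, -0.002, -0.001]
ft_force: [-0.3, -0.5, -1.0]
grip_width: 0.0283
grip_force: 25.0
```

```bash
python3 go.py 0.5815 0.2503 0.0735 7.6
```

```text
t 20.0833 finger 7.5 turn -0.001 tool delta now [0.0012 0.0025 0.0718] | after turn [0.0012 0.0025 0.0718] q6 0.1
```

Emit:
{"api": "creep_tool", "payload": {"increments": "0.001,0.001,0.025,0\n0,0,0.025,0\n0,0,0.012,0\n0,0,0,0\n0,0,0,0\n0,0,0,0\n0,0,0,0"}}

```text
time: 20.67
position: [0.5829, 0.2515, 0.0866]
tool_rot: [0.659, 0.752, 0.001, 0.001]
ft_force: [0.6, 0.5, -0.1]
grip_width: 0.0285
grip_force: 25.0
```

```bash
python3 go.py 0.5815 0.2503 0.0735 7.6
```

```text
t 20.6667 finger 7.6 turn -0.0003 tool delta now [-0.001  -0.0016  0.0131] | after turn [-0.001  -0.0016  0.0131] q6 0.1
```

Emit:
{"api": "creep_tool", "payload": {"increments": "-0.001,-0.0012,0.004,0\n0,0,0.004,0\n0,0,0.002,0\n0,0,0.001,0\n0,0,0,0\n0,0,0,0\n0,0,0,0\n0,0,0,0\n0,0,0,0"}}

```text
time: 21.42
position: [0.5807, 0.2504, 0.0741]
tool_rot: [0.659, 0.752, 0.0, 0.0]
ft_force: [-0.9, 0.4, -0.5]
grip_width: 0.0289
grip_force: 25.0
```

```bash
python3 go.py 0.5815 0.2503 0.0735 7.6
```

```text
t 21.4167 finger 7.6 turn 0.0002 tool delta now [-0.0002  0.0007  0.0006] | after turn [-0.0002  0.0007  0.0006] q6 0.1
```

Emit:
{"api": "creep_tool", "payload": {"increments": "0,0.0007,0.0008,0\n0,0,0.0005,0\n0,0,0,0\n0,0,0,0\n0,0,0,0\n0,0,0,0"}}

```text
time: 21.92
position: [0.5816, 0.2505, 0.0731]
tool_rot: [0.659, 0.752, 0.0, 0.0]
ft_force: [0.6, -0.7, 2.3]
grip_width: 0.0287
grip_force: 25.0
```

```bash
python3 go.py 0.5815 0.2503 0.0735 7.6
```

```text
t 21.9167 finger 7.6 turn 0.0002 tool delta now [-0.0002 -0.0001 -0.0004] | after turn [-0.0002 -0.0001 -0.0004] q6 0.1
```

Emit:
{"api": "creep_tool", "payload": {"increments": "0,0,0,0\n0,0,0,0\n0,0,0,0\n0,0,0,0", "aperture": 0.055}}

```text
time: 22.25
position: [0.5811, 0.2504, 0.0725]
tool_rot: [0.659, 0.752, -0.0, -0.0]
ft_force: [0.4, -0.3, 0.1]
grip_width: 0.0479
grip_force: 0.0
```

Emit:
{"api": "creep_tool", "payload": {"increments": "0,0,-0.02,0\n0,0,-0.04,0\n0,0,0,0\n0,0,0,0"}}

```text
time: 22.58
position: [0.5833, 0.251, 0.1353]
tool_rot: [0.659, 0.752, 0.002, 0.002]
ft_force: [0.1, 0.2, -1.3]
grip_width: 0.0549
grip_force: 0.0
```

```bash
python3 go.py 0.4455 -0.102 0.1 -12.4
```

```text
t 22.5833 finger 7.6 turn 0.3492 tool delta now [-0.3316 -0.1835  0.034 ] | after turn [-0.3744 -0.059   0.034 ] q6 0.1
```

Emit:
{"api": "creep_tool", "payload": {"increments": "-0.0332,-0.0183,0,0\n-0.0332,-0.0183,0,0\n-0.0332,-0.0183,0,0\n-0.0332,-0.0183,0,0\n-0.0332,-0.0183,0,0\n-0.0332,-0.0183,0,0\n-0.0332,-0.0183,0,0\n-0.0332,-0.0183,0,0\n-0.0332,-0.0183,0,0\n-0.0332,-0.0183,0,0\n0,0,0.012,0.1164\n0,0,0.012,0.1164\n0,0,0.01,0.1164\n0,0,0,0\n0,0,0,0\n0,0,0,0", "aperture": 0.06}}

```text
time: 23.92
position: [0.4437, -0.1026, 0.0986]
tool_rot: [0.778, 0.628, -0.0, -0.0]
ft_force: [0.0, -0.2, 0.8]
grip_width: 0.0599
grip_force: 0.0
```

```bash
python3 go.py 0.4455 -0.102 0.003 -12.4; python3 look.py 5;python3 - <<'E'
from h import *
T,ct=load("t5.npz")
cv2.imwrite("pics/t5.png",np.vstack([cv2.resize(np.clip((T[145:195,165:245]-30)*1.5,0,255),None,fx=8,fy=8,interpolation=cv2.INTER_CUBIC)[...,::-1].clip(0,255).astype(np.uint8)]))
E
```

```text
t 23.9167 finger -12.2 turn 0.0029 tool delta now [0.0009 0.0017 0.0956] | after turn [0.0009 0.0017 0.0956] q6 -0.26
```

View pics/t5.png

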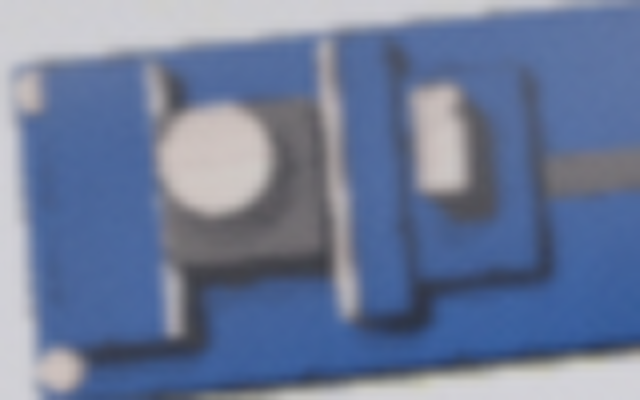

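View pics/vs5.png

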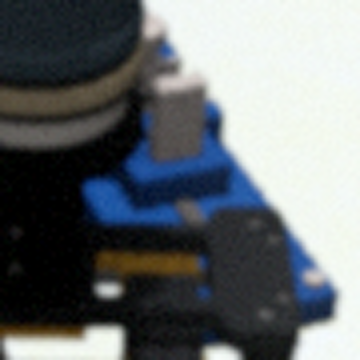

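The anvil stands on the block with its head at crop (216,158); the side view is hidden by the arm. I'll check its centring and descend on the nut.

```bash
python3 - <<'E'
from h import *
T,ct=load("t5.npz")
for lo in (130,150):
  for x in blobs(T[...,0],(183,155,202,174),lo=lo,amin=80):print(x["c"],x["a"],x["wh"],x["rc"],onz(ct,x["rc"],.098),"want",[.5807,.2503])
E
```

```text
[191.42776074 164.40628834] 152.8125 [13.35831356 14.04511642] [191.45754623 164.47641468] [0.58094662 0.24924042 0.098     ] want [0.5807, 0.2503]
[191.46213436 164.44168319] 126.0625 [12.25 12.5 ] [191.375 164.5  ] [0.58089214 0.24941321 0.098     ] want [0.5807, 0.2503]
```

Emit:
{"api": "creep_tool", "payload": {"increments": "0.001,0.0015,0.03,0\n0,0,0.03,0\n0,0,0.02,0\n0,0,0.01,0\n0,0,0.004,0\n0,0,0,0\n0,0,0,0\n0,0,0,0\n0,0,0,0"}}

```text
time: 24.97
position: [0.4463, -0.1025, 0.0058]
tool_rot: [0.779, 0.627, 0.0, 0.001]
ft_force: [0.4, 0.2, 0.1]
grip_width: 0.0601
grip_force: 0.0
```

```bash
python3 go.py 0.4455 -0.102 0.003 -12.4
```

```text
t 24.9667 finger -12.4 turn 0.0001 tool delta now [ 0.0003 -0.0009  0.0028] | after turn [ 0.0003 -0.0009  0.0028] q6 -0.25
```

```bash
python3 - <<'E'
from h import *
np.set_printoptions(precision=4,suppress=True)
_,cs=load("s.npz")
W=np.array([onz(cs,(225+x/2.2-.3,100+y/2.2-.3),.012)[:2] for x,y in[(358,292),(457,289),(548,551),(420,561)]]);print(W,W.mean(0))
c=np.array([.5965,-.1845]);a=np.radians(-7.5);print("bay +82:",c+.082*np.array([-np.sin(a),np.cos(a)]))
E
```

```text
[[ 0.5713 -0.0596]
 [ 0.6569 -0.0727]
 [ 0.6228 -0.3136]
 [ 0.5361 -0.3034]] [ 0.5968 -0.1873]
bay +82: [ 0.6072 -0.1032]
```

Emit:
{"api": "creep_tool", "payload": {"increments": "0,-0.0009,0.002,0\n0,0,0,0\n0,0,0,0"}}

```text
time: 25.22
position: [0.4447, -0.102, 0.003]
tool_rot: [0.779, 0.627, 0.0, 0.0]
ft_force: [-0.4, 0.1, 0.3]
grip_width: 0.0598
grip_force: 0.0
```

Emit:
{"api": "creep_tool", "payload": {"increments": "0,0,0,0\n0,0,0,0\n0,0,0,0\n0,0,0,0\n0,0,0,0\n0,0,0,0", "aperture": 0.03, "squeeze": 25}}

```text
time: 25.72
position: [0.4449, -0.1021, 0.0027]
tool_rot: [0.779, 0.627, 0.0, 0.0]
ft_force: [0.1, -0.5, -0.4]
grip_width: 0.0404
grip_force: 25.0
```

Emit:
{"api": "creep_tool", "payload": {"increments": "0,0,-0.02,0\n0,0,-0.04,0\n0,0,-0.03,0\n0,0,0,0\n0,0,0,0"}}

```text
time: 26.13
position: [0.4456, -0.1024, 0.0941]
tool_rot: [0.779, 0.627, 0.001, 0.002]
ft_force: [0.2, 0.0, -0.7]
grip_width: 0.0398
grip_force: 25.0
```

```bash
python3 go.py 0.608 -0.1032 0.08 -7.5
```

```text
t 26.1333 finger -12.4 turn -0.0853 tool delta now [0.0341 0.1588 0.0146] | after turn [0.0204 0.1611 0.0146] q6 -0.25
```

Emit:
{"api": "creep_tool", "payload": {"increments": "0,0,0,-0.043\n0,0,0,-0.043\n0.005,0.035,0,0\n0.005,0.035,0,0\n0.005,0.035,0,0\n0.005,0.035,0,0\n0,0.021,0,0\n0,0,0.03,0\n0,0,0.02,0\n0,0,0,0\n0,0,0,0\n0,0,0,0\n0,0,0,0"}}

```text
time: 27.22
position: [0.6073, -0.1033, 0.0435]
tool_rot: [0.752, 0.659, 0.0, 0.001]
ft_force: [-0.2, -0.7, -0.4]
grip_width: 0.0396
grip_force: 25.0
```

```bash
python3 go.py 0.6078 -0.104 0.006 -7.6
```

```text
t 27.2167 finger -7.5 turn 0.002 tool delta now [-0.0006  0.0005  0.0375] | after turn [-0.0006  0.0005  0.0375] q6 -0.22
```

Emit:
{"api": "creep_tool", "payload": {"increments": "0,0,0.015,0\n0,0,0.012,0\n0,0,0.006,0\n0,0,0.003,0\n0,0,0.001,0\n0,0,0.001,0\n0,0,0,0\n0,0,0,0\n0,0,0,0"}}

```text
time: 27.97
position: [0.6067, -0.103, 0.0058]
tool_rot: [0.752, 0.66, -0.0, -0.0]
ft_force: [-3.3, -0.2, 6.4]
grip_width: 0.0397
grip_force: 25.0
```

```bash
python3 go.py 0.6078 -0.104 0.006 -7.6
```

```text
t 27.9667 finger -7.5 turn 0.0025 tool delta now [-0.0008  0.0012 -0.0002] | after turn [-0.0008  0.0012 -0.0002] q6 -0.22
```

Emit:
{"api": "creep_tool", "payload": {"increments": "0,0,0,0\n0,0,0,0\n0,0,0,0\n0,0,0,0", "aperture": 0.046}}

```text
time: 28.3
position: [0.6073, -0.1032, 0.0047]
tool_rot: [0.752, 0.66, 0.0, 0.0]
ft_force: [-0.5, -0.7, -0.1]
grip_width: 0.0457
grip_force: 0.0
```

Emit:
{"api": "creep_tool", "payload": {"increments": "0,0,-0.02,0\n0,0,-0.04,0\n0,0,-0.04,0\n0,0,0,0\n0,0,0,0"}}

```text
time: 28.72
position: [0.6092, -0.1038, 0.1076]
tool_rot: [0.752, 0.66, 0.002, 0.003]
ft_force: [0.2, -0.5, -0.6]
grip_width: 0.0461
grip_force: 0.0
```

```bash
python3 go.py 0.4542 0.078 0.11 -7.6
```

```text
t 28.7167 finger -7.5 turn 0.0023 tool delta now [ 0.1602 -0.1773 -0.0038] | after turn [ 0.1597 -0.1776 -0.0038] q6 -0.22
```

Emit:
{"api": "creep_tool", "payload": {"increments": "0.0267,-0.0296,-0.0005,0\n0.0267,-0.0296,0,0\n0.0267,-0.0296,0,0\n0.0267,-0.0296,0,0\n0.0267,-0.0296,0,0\n0.0267,-0.0296,0,0\n0,0,0,0\n0,0,0,0\n0,0,0,0", "aperture": 0.056}}

```text
time: 29.47
position: [0.452, 0.0789, 0.1046]
tool_rot: [0.751, 0.66, -0.0, 0.0]
ft_force: [0.2, -0.2, 0.3]
grip_width: 0.0561
grip_force: 0.0
```

```bash
python3 go.py 0.4542 0.078 0.015 -7.6; python3 - <<'E'
from h import *
T,ct=grab("top",3,"t6.npz")
cv2.imwrite("pics/t6.png",cv2.resize(np.clip((T[130:210,320:450]-30)*1.3,0,255),None,fx=6,fy=6,interpolation=cv2.INTER_CUBIC)[...,::-1].clip(0,255).astype(np.uint8))
E
```

```text
t 29.4667 finger -7.4 turn 0.0031 tool delta now [-0.0006  0.0023  0.0896] | after turn [-0.0006  0.0023  0.0896] q6 0.06
```

View pics/t6.png

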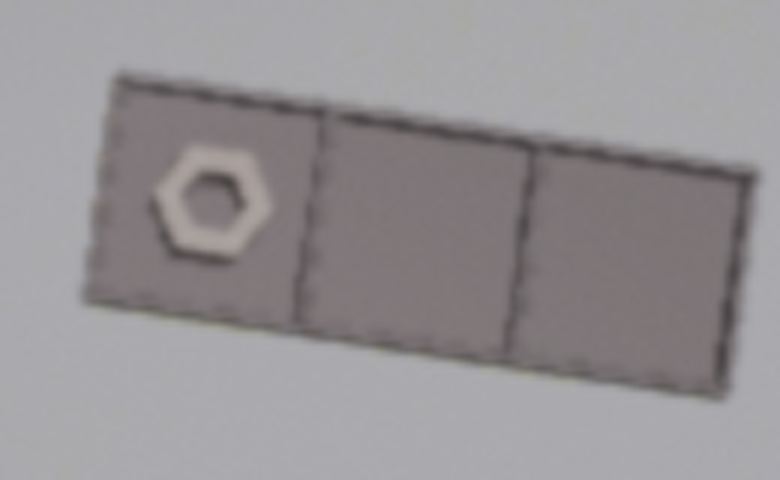

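The nut lies flat in the left bay at crop (214,199), possibly about 2 mm off toward −y. I'll refine the tray centre using averaged line profiles, then take the punch.

```bash
cat > tr.py <<'E'
from h import *
np.set_printoptions(precision=4,suppress=True,linewidth=150)
import sys
T,ct=load(sys.argv[1]);g=T.mean(2)
c=np.array([.5965,-.1850]);a=np.radians(-7.7);ex=np.array([np.cos(a),np.sin(a)]);ey=np.array([-ex[1],ex[0]])
def samp(X,Y,z):
    P=[proj(ct,[*(c+x*ex+y*ey),z]) for x,y in zip(X,Y)];P=np.array(P,np.float32)
    return cv2.remap(g,P[:,:1].copy(),P[:,1:].copy(),cv2.INTER_CUBIC).ravel()
def prof(s,ts,axis,z):
    return np.mean([samp(s,np.full_like(s,t),z) if axis==0 else samp(np.full_like(s,t),s,z) for t in ts],0)
def dip(s,p):
    b=np.median(p);w=np.clip(b-4-p,0,None);return (s*w).sum()/w.sum()
for y0,nm in((.043,"rib+"),(-.039,"rib-"),(-.121,"wall-")):
    for xs in (np.linspace(-.032,-.01,8),np.linspace(.01,.032,8)):
        s=np.arange(y0-.008,y0+.008,.0004);print(nm,y0,"found",dip(s,prof(s,xs,1,.0075)))
s=np.arange(.033,.049,.0004)
for ys in (np.linspace(-.11,-.06,10),np.linspace(-.03,.03,10)):print("far wall .041 found",dip(s,prof(s,ys,0,.0075)))
d=cv2.GaussianBlur(T[...,0],(0,0),.6)
m=blobs(d,(338,146,372,180),lo=118,amin=100)
for x in m:
    p=onz(ct,x["rc"],.021)[:2]-c;q=onz(ct,x["c"],.021)[:2]-c;print("nut tray xy",p@ex,p@ey,"centroid",q@ex,q@ey,x["a"])
E
python3 tr.py t6.npz
```

```text
rib+ 0.043 found 0.04277738599695321
rib+ 0.043 found 0.04259462317223289
rib- -0.039 found -0.03952457742318502
rib- -0.039 found -0.039050612774398724
wall- -0.121 found -0.12091969827963697
wall- -0.121 found -0.12091008956056634
far wall .041 found 0.041616152864068896
far wall .041 found 0.04129318818799329
nut tray xy -0.0005077093424910098 0.08277644764185028 centroid -0.001171392714740897 0.08466532880657099 1013.625
```

Emit:
{"api": "creep_tool", "payload": {"increments": "0,0.002,0.03,0\n0,0,0.03,0\n0,0,0.02,0\n0,0,0.008,0\n0,0,0,0\n0,0,0,0\n0,0,0,0"}}

```text
time: 30.2
position: [0.4546, 0.0782, 0.018]
tool_rot: [0.752, 0.659, 0.001, 0.001]
ft_force: [0.6, -0.3, 1.6]
grip_width: 0.0561
grip_force: 0.0
```

```bash
python3 go.py 0.4542 0.078 0.015 -7.6
```

```text
t 30.2 finger -7.5 turn 0.0016 tool delta now [-0.0003 -0.0004  0.003 ] | after turn [-0.0003 -0.0004  0.003 ] q6 0.06
```

```bash
cat >> tr.py <<'E'
print("--")
for lo in (130,140,150):
  for x in blobs(T[...,0],(338,148,370,178),lo=lo,amin=40):
    hc=(x["hull"].min(0)+x["hull"].max(0))/2;p=onz(ct,hc,.021)[:2]-c;print("nut",lo,hc,x["a"],x["wh"],"tray",p@ex,p@ey)
p=onz(ct,(355.25,162.75),.021)[:2]-c;print("manual",p@ex,p@ey)
E
python3 tr.py t6.npz | sed -n '/--/,$p'
```

```text
--
nut 130 [355.25  162.125] 250.75 [21.916  18.9742] tray 0.0006168758774510886 0.0812108662701153
nut 140 [355.25  162.625] 181.8125 [19.5975 17.4269] tray -0.0005280497382099108 0.08104072290683034
nut 150 [355.25  162.625] 132.0 [18.1517 16.5733] tray -0.0005280497382099108 0.08104072290683034
manual -0.00081424621338517 0.08099819225664615
```

Emit:
{"api": "creep_tool", "payload": {"increments": "0,0,0,0\n0,0,0,0\n0,0,0,0\n0,0,0,0\n0,0,0,0\n0,0,0,0\n0,0,0,0", "aperture": 0.02, "squeeze": 25}}

```text
time: 30.78
position: [0.454, 0.0786, 0.0176]
tool_rot: [0.752, 0.66, 0.0, 0.0]
ft_force: [-0.5, -0.1, 4.0]
grip_width: 0.0273
grip_force: 25.0
```

Emit:
{"api": "creep_tool", "payload": {"increments": "0,0,-0.02,0\n0,0,-0.04,0\n0,0,-0.03,0\n0,0,0,0\n0,0,0,0\n0,0,0,0"}}

```text
time: 31.28
position: [0.4527, 0.0786, 0.1067]
tool_rot: [0.752, 0.66, -0.001, -0.001]
ft_force: [0.1, -0.1, -2.3]
grip_width: 0.0277
grip_force: 25.0
```

```bash
python3 go.py 0.5977 -0.1853 0.08 -7.6
```

```text
t 31.2833 finger -7.5 turn 0.0023 tool delta now [-0.2429  0.1781  0.0264] | after turn [-0.2424  0.1786  0.0264] q6 0.06
```

The nut is within 1 mm of its bay centre. Carrying the punch to the middle bay.

Emit:
{"api": "creep_tool", "payload": {"increments": "-0.0303,0.0223,0,0\n-0.0303,0.0223,0,0\n-0.0303,0.0223,0,0\n-0.0303,0.0223,0,0\n-0.0303,0.0223,0,0\n-0.0303,0.0223,0,0\n-0.0303,0.0223,0,0\n-0.0303,0.0223,0,0.002\n0,0,0.03,0\n0,0,0.03,0\n0,0,0,0\n0,0,0,0\n0,0,0,0\n0,0,0,0"}}

```text
time: 32.45
position: [0.5998, -0.1848, 0.0483]
tool_rot: [0.752, 0.659, 0.0, 0.001]
ft_force: [0.8, 0.5, -1.0]
grip_width: 0.0273
grip_force: 25.0
```

```bash
python3 go.py 0.5977 -0.1853 0.0205 -7.6
```

```text
t 32.45 finger -7.5 turn 0.001 tool delta now [-0.0007 -0.002   0.0278] | after turn [-0.0007 -0.002   0.0278] q6 -0.35
```

Emit:
{"api": "creep_tool", "payload": {"increments": "-0.0005,-0.0015,0.012,0\n0,0,0.008,0\n0,0,0.003,0\n0,0,0.002,0\n0,0,0.001,0\n0,0,0.001,0\n0,0,0,0\n0,0,0,0\n0,0,0,0\n0,0,0,0"}}

```text
time: 33.28
position: [0.5976, -0.1853, 0.0206]
tool_rot: [0.752, 0.659, 0.0, 0.0]
ft_force: [-2.0, 0.7, 1.7]
grip_width: 0.0271
grip_force: 25.0
```

```bash
python3 go.py 0.5977 -0.1853 0.0205 -7.6
```

```text
t 33.2833 finger -7.6 turn 0.0002 tool delta now [-0.      0.0001  0.0001] | after turn [-0.      0.0001  0.0001] q6 -0.35
```

Emit:
{"api": "creep_tool", "payload": {"increments": "0,0,0,0\n0,0,0,0\n0,0,0,0\n0,0,0,0", "aperture": 0.05}}

```text
time: 33.62
position: [0.5977, -0.1855, 0.0203]
tool_rot: [0.752, 0.659, 0.0, 0.0]
ft_force: [-0.0, -0.2, -0.3]
grip_width: 0.0454
grip_force: 0.0
```

Emit:
{"api": "creep_tool", "payload": {"increments": "0,0,-0.02,0\n0,0,-0.04,0\n0,0,-0.04,0\n0,0,-0.04,0\n0,0,-0.04,0\n0,0,0,0\n0,0,0,0"}}

```text
time: 34.2
position: [0.5994, -0.1862, 0.2037]
tool_rot: [0.752, 0.659, 0.001, 0.004]
ft_force: [-0.2, -0.4, -0.7]
grip_width: 0.0504
grip_force: 0.0
```

```bash
python3 go.py 0.3 0.45 0.2 -7.6
```

```text
t 34.2 finger -7.6 turn 0.0003 tool delta now [ 0.5911 -0.3807 -0.0006] | after turn [ 0.591  -0.3809 -0.0006] q6 -0.35
```

Emit:
{"api": "creep_tool", "payload": {"increments": "0.0328,-0.0212,0,0\n0.0328,-0.0212,0,0\n0.0328,-0.0212,0,0\n0.0328,-0.0212,0,0\n0.0328,-0.0212,0,0\n0.0328,-0.0212,0,0\n0.0328,-0.0212,0,0\n0.0328,-0.0212,0,0\n0.0328,-0.0212,0,0\n0.0328,-0.0212,0,0\n0.0328,-0.0212,0,0\n0.0328,-0.0212,0,0\n0.0328,-0.0212,0,0\n0.0328,-0.0212,0,0\n0.0328,-0.0212,0,0\n0.0328,-0.0212,0,0\n0.0328,-0.0212,0,0\n0.0328,-0.0212,0,0\n0,0,0,0\n0,0,0,0"}}

```text
time: 35.87
position: [0.2951, 0.451, 0.1983]
tool_rot: [0.751, 0.66, -0.002, 0.0]
ft_force: [0.2, 0.3, 0.1]
grip_width: 0.0498
grip_force: 0.0
```

```bash
python3 - <<'E'
from h import *
T,ct=grab("top",3,"t7.npz");S,cs=grab("side",3,"s7.npz")
f=lambda I,b,s:cv2.resize(np.clip((I[b[1]:b[3],b[0]:b[2]]-30)*1.3,0,255),None,fx=s,fy=s,interpolation=cv2.INTER_CUBIC)[...,::-1].clip(0,255).astype(np.uint8)
a=f(T,(160,130,450,200),2.75);b=f(S,(320,100,480,360),1.5)
im=np.zeros((600,800,3),np.uint8);im[:a.shape[0],:a.shape[1]]=a[:,:800];im[200:200+b.shape[0],:b.shape[1]]=b;
c=f(T,(360,140,420,190),8)[:390,:480];im[200:200+c.shape[0],300:300+c.shape[1]]=c
cv2.imwrite("pics/fin.png",im)
E
```

```text
(no output)
```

View pics/fin.png

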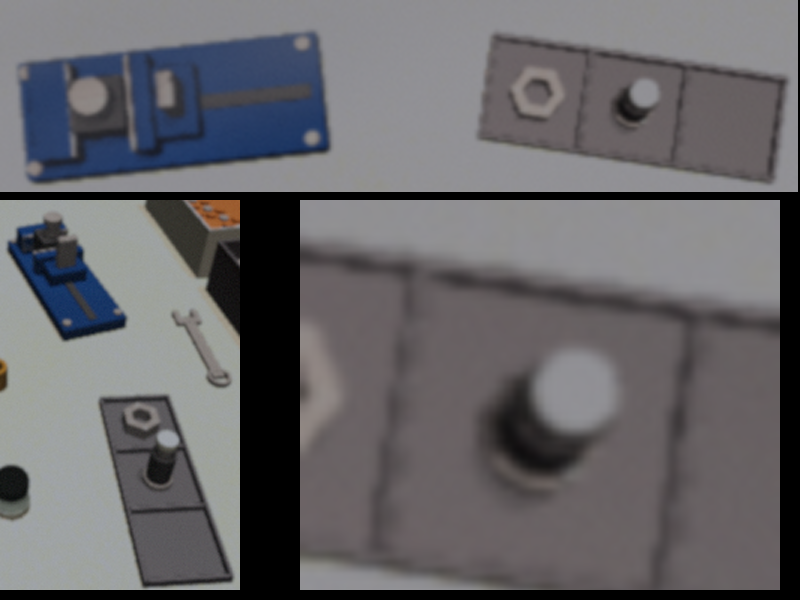

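Everything is in place: the anvil is on the clamped block, the nut is in the left bay, and the punch stands in the middle bay with its cap at (394,163.6). One check of the punch's centring and uprightness.

```bash
python3 - <<'E'
from h import *
_,ct=load("t7.npz");_,cs=load("s7.npz")
c=np.array([.5967,-.1852]);a=np.radians(-7.7);ex=np.array([np.cos(a),np.sin(a)]);ey=np.array([-ex[1],ex[0]])
p=onz(ct,(393.9,163.6),.075);d=p[:2]-c;print("cap",p,d@ex,d@ey)
print("expected foot px",proj(ct,[*c,.007]),"cap",proj(ct,[*c,.075]),"foot seen approx",(360+240/8-.44,140+240/8-.44))
print("side: expected cap",proj(cs,[*c,.075]),"foot",proj(cs,[*c,.007]),"seen cap",(320+167/1.5,100+237/1.5),"foot",(320+159/1.5,100+275/1.5))
E
```

```text
cap [ 0.596341   -0.18483753  0.075     ] -0.0004043260536244854 0.00031109836932891104
expected foot px [389.58898337 168.80152455] cap [394.0672107  163.44085115] foot seen approx (389.56, 169.56)
side: expected cap [431.11826023 258.80466915] foot [424.15197814 285.00720437] seen cap (431.3333333333333, 258.0) foot (426.0, 283.33333333333337)
```

The punch is upright and within 0.5 mm of centre, so I'm handing in.

```bash
python3 -c "
from rig import robot
print(robot.hand_in())"
```

```text
the job is handed in; nothing more can be done
None
```

I handed the job in at about 36 s: the block is clamped in the vise with the anvil on it, and the nut and punch are in their bays, each about 1 mm or less off centre by camera; the judge returned no verdict.

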